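Kit sleeves for the hand press

ROBOT

A 6-joint arm with a two-finger parallel gripper is mounted at the origin on the work surface. World frame = base frame: x ahead of the robot, y to its left, z up, the work surface at z = 0. Lengths are in m, angles in degrees, forces in N, time in s.
With the tool pointing down it reaches from about 0.375 to 0.9 m from the base axis. Payload 3.1 kg.
Tool frame: the origin (TCP) lies between the finger pads; the fingertips stand 22 mm ahead of it and the grasp point (between the pads) lies 3 mm ahead of it; z points along the fingers, y is the line along which they close (so a half turn about z gives the same grasp; the last joint's range is limited). The gripper opens to 85 mm and grips with 20 to 120 N. Pads are 22 mm wide; open, the fingers measure 114 mm over their backs; the gripper's body (76 mm by 85 mm) begins 54 mm behind the grasp point. The pads swing forward as they close: fully open they stand 13 mm farther back than shut.
Start: joints at [60.017, 30.224, 82.088, -0, 67.689, -10.227], TCP at [0.211, 0.588, 0.253] pointing down, gripper open.
Joint ranges: [-176.69, 176.69], [-43.24, 126.21], [12.49, 139.97], [-82, 262], [0, 151.66], [-163.58, 163.58]. Speed limits (degrees/s): [159.86, 159.86, 180, 180, 180, 180].

INTERFACE

Orientations are given as a 3x3 rotation matrix whose columns are the frame's x, y, z axes.
In Python, from plant import * gives the robot as it stands. Calls block until the motion is done:
- reach(position, orientation): joint-space move of the TCP to a pose.
- move_l(position, rot=None, max_speed=0.15, threshold=None): straight line of the TCP; rot=None keeps the orientation; max_speed is the mean speed in m/s. With threshold (N) it stops when the force on the tool has changed by that much, and returns True; else False.
- movej(angles): joint-space move.
- move_gripper(opening, f_grip=None): finger opening in m; f_grip is the grip in N (None keeps the last); returns when the fingers have stopped.
- pause(seconds).
- solve_ik(position, orientation): joint angles nearest the present ones, or None.
- read_camera(name): name is "scene" or "top"; returns the picture (400x640x3 uint8, red, green, blue); there is no depth.
- camera_info(name): a dict with "mtx" (3x3 intrinsics, pixels), "R" (3x3) and "t" (3): a world point X has camera coordinates R X + t. Camera axes: x right, y down, z forward; pixel columns grow to the right and rows downward; lengths in m; the calibration is good to about 2 mm. A picture is of the moment at which its call begins. camera_info takes no time and is no camera call.
A pose or a line that the arm cannot do raises IKError and nothing moves.
- sign_off(): hands the job in; it is judged then, once.
Readings, each from a call of its own:
- current_time_s(): time.
- current_qpos(): joint angles.
- current_joint_velocities(): joint speeds.
- current_joint_efforts(): joint torques, N m.
- current_tcp_pos(): TCP position.
- current_eef_rot(): TCP orientation.
- current_force(): force on the tool from outside, world axes, zero at the start.
- current_moment(): the same for the moment, N m.
- current_opening(): finger opening in m.
- current_finger_force(): force on a finger pad.
Only numpy, scipy, OpenCV 4.12 (cv2) and the standard library are available. Lean on these libraries where they do the work, as an engineer would, in place of code of your own. Each camera call takes 0.05 s, during which the arm holds its last target. There are 200 camera calls.

TASK

Push the blue kit trays up into one straight, closed row against the bench stop, starting from its end plate, with every tray's long side flat against the fence and its ends touching the next. Then take the red tin by its bar and tip it slowly from just above the trays, so that exactly one steel sleeve rolls into each tray; do not pick sleeves out of the tin with the fingers. Leave the other sleeves in the tin, stand it upright again in the middle of its black mat, and see that the trays are still in their closed row; leave the carton, the housing and the spanner alone.

Things in the scene. Friction and masses are not known exactly. Their poses are not given: they have to be found in the camera images.
- tray1: loose blue plastic kit tray, open on top, 64 mm (x) by 92 mm (y) outside, 36 mm high, walls and floor 4 mm thick (56 x 84 mm inside), 150 g give or take a third, slides on the bench. Three or four trays are present, the others are None. Origin: centre of its underside; z up, y along its long sides, which lie along the fence when it is home.
- tray2: loose blue plastic kit tray, open on top, 64 mm (x) by 92 mm (y) outside, 36 mm high, walls and floor 4 mm thick (56 x 84 mm inside), 150 g give or take a third, slides on the bench. Three or four trays are present, the others are None. Origin: centre of its underside; z up, y along its long sides, which lie along the fence when it is home.
- tray3: loose blue plastic kit tray, open on top, 64 mm (x) by 92 mm (y) outside, 36 mm high, walls and floor 4 mm thick (56 x 84 mm inside), 150 g give or take a third, slides on the bench. Three or four trays are present, the others are None. Origin: centre of its underside; z up, y along its long sides, which lie along the fence when it is home.
- tray4: loose blue plastic kit tray, open on top, 64 mm (x) by 92 mm (y) outside, 36 mm high, walls and floor 4 mm thick (56 x 84 mm inside), 150 g give or take a third, slides on the bench. Three or four trays are present, the others are None. Origin: centre of its underside; z up, y along its long sides, which lie along the fence when it is home.
- stop: fixed aluminium bench stop, an L: a fence 560 mm long, 30 mm high, and an end plate 80 mm long, 20 mm thick, 30 mm high. Origin: inner corner of the L, at bench height. x is square to the fence, pointing away from the trays (fence face at x = 0, trays at x < 0); y runs along it; the end plate's face is at y = 0, the row extends to -y: first tray home has its centre at x = -32, y = -46 mm, the next 92 mm further along -y.
- tin: loose red pouring tin, 280 g empty, open on top: a half-round trough, inner radius 95 mm about a level axis along its y, sheet 2.5 mm thick, 66 mm wide inside (78 outside), 155 mm long. Origin: centre of its flat foot (81 mm long in x); z up. Low pouring lip at -x, higher back edge at +x (88 mm out, 56 mm up). Its lower corners lie 106 mm from the trough's axis.
- tin_axis (a point): a point on the tin: middle of the trough's axis, 97.5 mm above the tin's origin. x, y, z as the tin's.
- tin_lip (a point): a point on the tin: middle of its pouring lip's edge, 69 mm along -x and 29 mm above the tin's origin. Turn the tin about its y, -x going down: the sleeves leave over the lip one by one, falling some 10 mm beyond it: the first at 9 to 24 deg of tilt, each next after 4 to 12 deg more (sooner when more are inside), the fourth by 48. Held or eased back, no further one comes.
- tin_bar (a point): a point on the tin: centre of the black cross bar it is carried by, 109.5 mm above the tin's origin. The bar is a flat plastic grip, 16 mm thick, 28 mm high, 66 mm clear between its two side straps (y). It is raked for pouring: its flat sides lean back by 20 deg, top towards the back edge (+x), so the hand leans back by 20 deg to lie flat on them when the tin is level.
- sleeve1: oiled steel sleeve, 22 mm outer diameter, 60 mm long, 85 g, lying across in the tin at the start. Five or six are present, the others are None. Origin: its centre; y along its length.
- sleeve2: oiled steel sleeve, 22 mm outer diameter, 60 mm long, 85 g, lying across in the tin at the start. Five or six are present, the others are None. Origin: its centre; y along its length.
- sleeve3: oiled steel sleeve, 22 mm outer diameter, 60 mm long, 85 g, lying across in the tin at the start. Five or six are present, the others are None. Origin: its centre; y along its length.
- sleeve4: oiled steel sleeve, 22 mm outer diameter, 60 mm long, 85 g, lying across in the tin at the start. Five or six are present, the others are None. Origin: its centre; y along its length.
- sleeve5: oiled steel sleeve, 22 mm outer diameter, 60 mm long, 85 g, lying across in the tin at the start. Five or six are present, the others are None. Origin: its centre; y along its length.
- sleeve6: oiled steel sleeve, 22 mm outer diameter, 60 mm long, 85 g, lying across in the tin at the start. Five or six are present, the others are None. Origin: its centre; y along its length.
- mat: fixed black rubber mat, 180 mm (x) x 150 mm (y), 3 mm thick, on which the tin stands at the start, to the left or right of the trays. Origin: centre of its underside.
- carton: bystander: closed cardboard carton, 100 x 120 x 70 mm, on the other side of the trays from the mat. Origin: centre of its underside.
- housing: bystander: turned aluminium housing, 84 mm flange, 52 mm high, to the left of the stop. Origin: centre of its underside.
- spanner: bystander: 160 mm spanner lying along its x, to the right of the stop. Origin: its middle, underside.

How it is judged (in metres and radians):
On the way, in this order (a step that is already met when the one before it is completed fails the run):
1. the trays stand in a closed row against the stop, from its end plate on, all sleeves still in the tin (x of tray1 in the frame of stop between -0.04 and -0.026 m and x of tray2 in the frame of stop between -0.04 and -0.026 m and x of tray3 in the frame of stop between -0.04 and -0.026 m and x of tray4 in the frame of stop between -0.04 and -0.026 m and y of each of tray1, tray2, tray3, tray4 in the frame of stop above -0.334 m and y of any of tray1, tray2, tray3, tray4 in the frame of stop above -0.054 m and angle between the x axis of each of tray1, tray2, tray3, tray4 and the x axis of stop, either way round below 0.1 rad and (horizontal distance between tray1 and tray2 below 0.1 m or horizontal distance between tray1 and tray3 below 0.1 m or horizontal distance between tray1 and tray4 below 0.1 m) and (horizontal distance between tray2 and tray1 below 0.1 m or horizontal distance between tray2 and tray3 below 0.1 m or horizontal distance between tray2 and tray4 below 0.1 m) and (horizontal distance between tray3 and tray1 below 0.1 m or horizontal distance between tray3 and tray2 below 0.1 m or horizontal distance between tray3 and tray4 below 0.1 m) and (horizontal distance between tray4 and tray1 below 0.1 m or horizontal distance between tray4 and tray2 below 0.1 m or horizontal distance between tray4 and tray3 below 0.1 m) and distance between each of sleeve1, sleeve2, sleeve3, sleeve4, sleeve5, sleeve6 and tin_axis below 0.094 m), for 0.3 s.
2. the tin, held up and tipped, has let a sleeve into a tray (z of tin in the frame of mat above 0.03 m and angle between tin's own z axis and vertical above 0.05 rad and (distance between any of sleeve1, sleeve2, sleeve3, sleeve4, sleeve5, sleeve6 and tray1 below 0.032 m or distance between any of sleeve1, sleeve2, sleeve3, sleeve4, sleeve5, sleeve6 and tray2 below 0.032 m or distance between any of sleeve1, sleeve2, sleeve3, sleeve4, sleeve5, sleeve6 and tray3 below 0.032 m or distance between any of sleeve1, sleeve2, sleeve3, sleeve4, sleeve5, sleeve6 and tray4 below 0.032 m)), for 0.1 s.
3. every tray has a sleeve (distance between any of sleeve1, sleeve2, sleeve3, sleeve4, sleeve5, sleeve6 and tray1 below 0.032 m and distance between any of sleeve1, sleeve2, sleeve3, sleeve4, sleeve5, sleeve6 and tray2 below 0.032 m and distance between any of sleeve1, sleeve2, sleeve3, sleeve4, sleeve5, sleeve6 and tray3 below 0.032 m and distance between any of sleeve1, sleeve2, sleeve3, sleeve4, sleeve5, sleeve6 and tray4 below 0.032 m), for 0.3 s.
At the end, for the whole second after the job is handed in: All trays in one closed row: centres 26-40 mm from the fence, square within 0.1 rad, at most 100 mm from a neighbour, the first within 54 mm of the end plate; one sleeve in each, the rest in the tin; the tin upright on the mat within 45 mm of its middle; all at rest (all of step 3 and x of tray1 in the frame of stop between -0.04 and -0.026 m and x of tray2 in the frame of stop between -0.04 and -0.026 m and x of tray3 in the frame of stop between -0.04 and -0.026 m and x of tray4 in the frame of stop between -0.04 and -0.026 m and y of each of tray1, tray2, tray3, tray4 in the frame of stop above -0.334 m and y of any of tray1, tray2, tray3, tray4 in the frame of stop above -0.054 m and angle between the x axis of each of tray1, tray2, tray3, tray4 and the x axis of stop, either way round below 0.1 rad and (horizontal distance between tray1 and tray2 below 0.1 m or horizontal distance between tray1 and tray3 below 0.1 m or horizontal distance between tray1 and tray4 below 0.1 m) and (horizontal distance between tray2 and tray1 below 0.1 m or horizontal distance between tray2 and tray3 below 0.1 m or horizontal distance between tray2 and tray4 below 0.1 m) and (horizontal distance between tray3 and tray1 below 0.1 m or horizontal distance between tray3 and tray2 below 0.1 m or horizontal distance between tray3 and tray4 below 0.1 m) and (horizontal distance between tray4 and tray1 below 0.1 m or horizontal distance between tray4 and tray2 below 0.1 m or horizontal distance between tray4 and tray3 below 0.1 m) and (distance between sleeve1 and tin_axis below 0.094 m or distance between sleeve1 and sleeve2 above 0.055 m) and (distance between sleeve1 and tin_axis below 0.094 m or distance between sleeve1 and sleeve3 above 0.055 m) and (distance between sleeve1 and tin_axis below 0.094 m or distance between sleeve1 and sleeve4 above 0.055 m) and (distance between sleeve1 and tin_axis below 0.094 m or distance between sleeve1 and sleeve5 above 0.055 m) and (distance between sleeve6 and tin_axis below 0.094 m or distance between sleeve6 and sleeve2 above 0.055 m) and (distance between sleeve6 and tin_axis below 0.094 m or distance between sleeve6 and sleeve3 above 0.055 m) and (distance between sleeve6 and tin_axis below 0.094 m or distance between sleeve6 and sleeve4 above 0.055 m) and (distance between sleeve6 and tin_axis below 0.094 m or distance between sleeve6 and sleeve5 above 0.055 m) and (distance between sleeve3 and tin_axis below 0.094 m or distance between sleeve3 and sleeve2 above 0.055 m) and (distance between sleeve4 and tin_axis below 0.094 m or distance between sleeve4 and sleeve2 above 0.055 m) and (distance between sleeve4 and tin_axis below 0.094 m or distance between sleeve4 and sleeve3 above 0.055 m) and (distance between sleeve5 and tin_axis below 0.094 m or distance between sleeve5 and sleeve2 above 0.055 m) and (distance between sleeve5 and tin_axis below 0.094 m or distance between sleeve5 and sleeve3 above 0.055 m) and (distance between sleeve5 and tin_axis below 0.094 m or distance between sleeve5 and sleeve4 above 0.055 m) and (distance between sleeve1 and tin_axis below 0.094 m or distance between sleeve1 and tray1 below 0.032 m or distance between sleeve1 and tray2 below 0.032 m or distance between sleeve1 and tray3 below 0.032 m or distance between sleeve1 and tray4 below 0.032 m) and (distance between sleeve2 and tin_axis below 0.094 m or distance between sleeve2 and tray1 below 0.032 m or distance between sleeve2 and tray2 below 0.032 m or distance between sleeve2 and tray3 below 0.032 m or distance between sleeve2 and tray4 below 0.032 m) and (distance between sleeve3 and tin_axis below 0.094 m or distance between sleeve3 and tray1 below 0.032 m or distance between sleeve3 and tray2 below 0.032 m or distance between sleeve3 and tray3 below 0.032 m or distance between sleeve3 and tray4 below 0.032 m) and (distance between sleeve4 and tin_axis below 0.094 m or distance between sleeve4 and tray1 below 0.032 m or distance between sleeve4 and tray2 below 0.032 m or distance between sleeve4 and tray3 below 0.032 m or distance between sleeve4 and tray4 below 0.032 m) and (distance between sleeve5 and tin_axis below 0.094 m or distance between sleeve5 and tray1 below 0.032 m or distance between sleeve5 and tray2 below 0.032 m or distance between sleeve5 and tray3 below 0.032 m or distance between sleeve5 and tray4 below 0.032 m) and (distance between sleeve6 and tin_axis below 0.094 m or distance between sleeve6 and tray1 below 0.032 m or distance between sleeve6 and tray2 below 0.032 m or distance between sleeve6 and tray3 below 0.032 m or distance between sleeve6 and tray4 below 0.032 m) and angle between tin's own z axis and vertical below 0.08 rad and horizontal distance between tin and mat below 0.045 m and z of tin in the frame of mat below 0.008 m and linear speed of each of tray1, tray2, tray3, tray4, sleeve1, sleeve2, sleeve3, sleeve4, sleeve5, sleeve6, tin below 0.03 m/s); the robot touches nothing.
It fails at once if the carton, the housing or the spanner is moved by more than 30 mm (distance of any of carton, housing, spanner from where it was at the start of the episode above 0.03 m).
It fails at once if a sleeve is taken out of the tin with the fingers ((contact force between the fingers and sleeve1 above 1.5 N and distance between sleeve1 and tin_axis below 0.094 m) or (contact force between the fingers and sleeve2 above 1.5 N and distance between sleeve2 and tin_axis below 0.094 m) or (contact force between the fingers and sleeve3 above 1.5 N and distance between sleeve3 and tin_axis below 0.094 m) or (contact force between the fingers and sleeve4 above 1.5 N and distance between sleeve4 and tin_axis below 0.094 m) or (contact force between the fingers and sleeve5 above 1.5 N and distance between sleeve5 and tin_axis below 0.094 m) or (contact force between the fingers and sleeve6 above 1.5 N and distance between sleeve6 and tin_axis below 0.094 m)).
It fails at once if a sleeve is dropped from well above the trays (over 15 cm: it gets faster than 1.75 m/s) (linear speed of any of sleeve1, sleeve2, sleeve3, sleeve4, sleeve5, sleeve6 above 1.75 m/s).
Of tray1, tray2, tray3, tray4 only 3 to 4 are there at a start; the rules pass over those that are not, and their reading is None.
Of sleeve1, sleeve6 only 1 to 2 are there at a start; the rules pass over those that are not, and their reading is None.
At some moment in a run one of tray1, tray2, tray3, tray4 may be knocked a few centimetres aside while the robot is not near it.
It also fails if it takes over 210 s, if anything falls off the work surface, if the arm or the gripper's body presses on something with over 40 N, if the wrist force passes 120 N, or if a joint passes its speed limit or range.

## Working session

There is one attempt and no reset: what is moved stays moved. The work goes in short steps, each a Python script; the robot and the scene stay as the last script left them, time stands still between calls to the robot, and variables do not carry over. Pictures are saved under pics/ and viewed, at most 14 in all, crops included, and the job is handed in when it is done.

```bash
mkdir -p pics; ls; python3 - <<'E'
from plant import *
import cv2,numpy as np
for n in ("scene","top"):
    im=read_camera(n); cv2.imwrite(f"pics/{n}0.png",cv2.cvtColor(im,cv2.COLOR_RGB2BGR))
    c=camera_info(n); print(n,np.round(c["mtx"],1).tolist(),np.round(c["R"],3).tolist(),np.round(c["t"],3).tolist(), (-c["R"].T@c["t"]).round(3))
print(current_time_s())
E
```

```text
pics
scene [[370.8, 0.0, 317.5], [0.0, 370.8, 198.6], [0.0, 0.0, 1.0]] [[0.871, 0.492, 0.012], [0.394, -0.682, -0.616], [-0.295, 0.541, -0.788]] [-0.476, -0.145, 1.288] [ 0.852 -0.562  0.931]
top [[413.6, 0.0, 311.4], [0.0, 413.6, 207.0], [0.0, 0.0, 1.0]] [[-0.07, -0.998, -0.002], [-0.974, 0.069, -0.217], [0.217, -0.014, -0.976]] [0.033, 0.537, 1.081] [0.291 0.011 1.172]
0.1
```

View pics/top0.png

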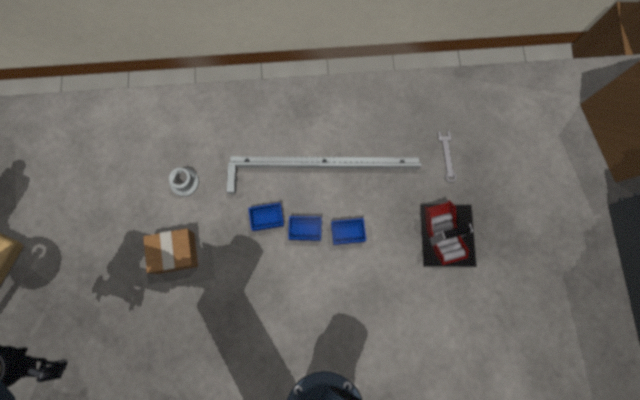

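View pics/scene0.png

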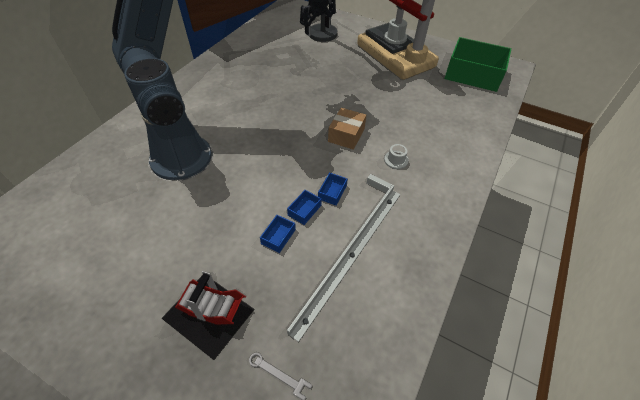

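```bash
cat > h.py <<'E'
from plant import *
import cv2,numpy as np
def cast(n,uv,z):
    c=camera_info(n); uv=np.atleast_2d(uv).astype(float)
    d=(c["R"].T@np.linalg.inv(c["mtx"])@np.c_[uv,np.ones(len(uv))].T).T
    o=-c["R"].T@c["t"]; return o+d*((z-o[2])/d[:,2])[:,None]
def proj(n,X):
    c=camera_info(n); p=(c["mtx"]@(c["R"]@np.atleast_2d(X).T+c["t"][:,None])); return (p[:2]/p[2]).T
def rects(n,im,lo,hi,z,amin=150):
    hsv=cv2.cvtColor(im,cv2.COLOR_RGB2HSV); m=cv2.inRange(hsv,lo,hi)
    m=cv2.morphologyEx(m,cv2.MORPH_CLOSE,np.ones((5,5)))
    out=[]
    for c in cv2.findContours(m,0,cv2.CHAIN_APPROX_NONE)[0]:
        if cv2.contourArea(c)<amin: continue
        P=cast(n,c[:,0],z)[:,:2]; r=cv2.minAreaRect((P*1000).astype(np.float32))
        (x,y),(w,h),a=r
        if w>h: a-=90; w,h=h,w
        out.append((x,y,w,h,(a+90)%180-90))   # long side dir = a from y axis
    return out
BLUE=((105,120,40),(130,255,255))
def trays(im=None,n="top"):
    im=read_camera(n) if im is None else im
    return sorted([r for r in rects(n,im,*BLUE,0.036) if 150<r[0]<700 and abs(r[1])<500 and r[3]<300],key=lambda r:-r[1])
E
python3 - <<'E'
from h import *
t=cv2.cvtColor(cv2.imread("pics/top0.png"),cv2.COLOR_BGR2RGB);s=cv2.cvtColor(cv2.imread("pics/scene0.png"),cv2.COLOR_BGR2RGB)
for r in trays(t): print("top",np.round(r,1))
for r in trays(s,"scene"): print("sc",np.round(r,1))
for r in rects("top",t,(0,0,0),(180,255,38),0.003): print("blk",np.round(r,1))
a=cv2.resize(t[145:200,220:430],None,fx=3.8,fy=3.8,interpolation=2);b=cv2.resize(t[195:275,410:490],None,fx=4.4,fy=4.4);c=cv2.resize(s[260:370,150:270],None,fx=3.2,fy=3.2)
o=np.zeros((580,800,3),np.uint8);o[:a.shape[0],:a.shape[1]]=a;o[215:215+b.shape[0],:b.shape[1]]=b;o[215:215+c.shape[0],400:400+c.shape[1]]=c
cv2.imwrite("pics/c.png",o[:,:,::-1])
E
```

```text
top [526.2 124.2  67.3  91.1   5.4]
top [486.8  18.3  64.9  86.7  -4. ]
top [ 468.8 -102.4   64.9   89.2    1.5]
blk [ 49.9 -15.2  34.4 160.2  -4. ]
blk [148.8 776.4 130.7 186.5  -8.3]
blk [ 430.4 -335.7   45.2  135.2   87. ]
blk [ 439.4 -419.1   77.9  169.9   86.4]
blk [ 334.1 -871.3   82.6  401.6   76.2]
```

View pics/c.png

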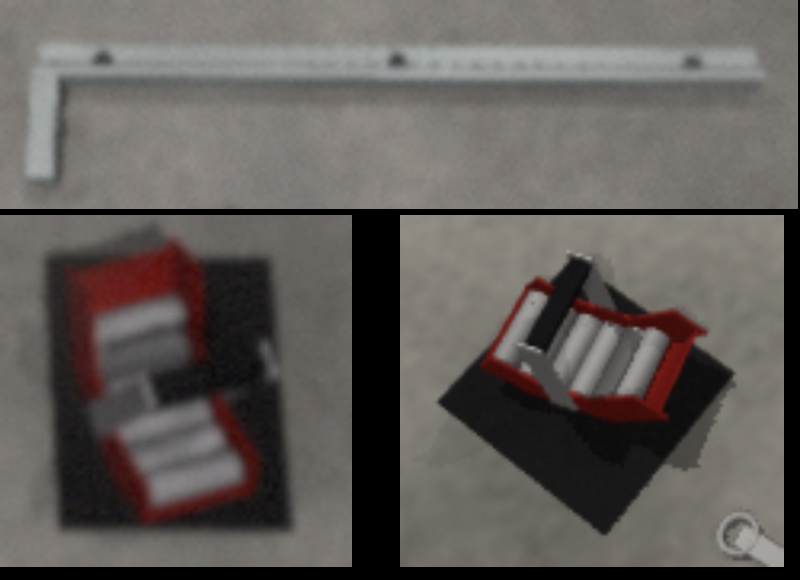

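```bash
python3 - <<'E'
from h import *
t=cv2.cvtColor(cv2.imread("pics/top0.png"),cv2.COLOR_BGR2GRAY).astype(float)
print(t[152:178:1,300].astype(int)); print(t[152:178,380].astype(int)); print(t[180,222:244].astype(int))
# gradient-max edge below fence
def edge(v):   # strongest falling edge subpixel
    g=-np.diff(v); k=int(g.argmax()); k=min(max(k,1),len(g)-2); a,b,c=g[k-1:k+2]; return k+.5+(a-c)/(2*(a-2*b+c)+1e-9)
cols=[c for c in range(248,415,3)]
L=np.array([(c,158+edge(t[158:174,c])) for c in cols])
P=cast("top",L,0.0)[:,:2]; Q=cast("top",L,0.03)[:,:2]
for z,X in((0,P),(.03,Q)):
    vx,vy,x0,y0=cv2.fitLine(X.astype(np.float32),cv2.DIST_HUBER,0,.001,.001).ravel(); print("fence",z,"x at y=0",x0-y0*vx/vy,"slope dx/dy",vx/vy,"yaw",-np.degrees(np.arctan(vx/vy)))
E_=np.array([(226+edge(t[r,226:244]),r) for r in range(172,188)])
print("plate z0",cast("top",E_,0)[:,:2].mean(0),"z.03",cast("top",E_,.03)[:,:2].mean(0))
E
```

```text
[131 129 130 129 136 147 156 161 157 148 145 151 145 123 102  96  96 104
 108 111 120 124 128 128 128 131]
[120 121 122 122 131 146 159 167 165 161 154 152 156 137 109  92  97  98
 102 105 110 117 117 119 116 117]
[122 119 120 124 124 139 159 161 168 165 160 146 107  75  76  91 109 112
 113 112 119 124]
fence 0 x at y=0 0.6800674 slope dx/dy 0.07958074 yaw -4.550051
fence 0.03 x at y=0 0.6700906 slope dx/dy 0.07958074 yaw -4.550051
plate z0 [0.65049484 0.21645995] z.03 [0.64129713 0.21119737]
```

```bash
cat >> h.py <<'E'
YAW=np.radians(-4.55); COR=np.array([0.687,0.2075])
EX=np.array([np.cos(YAW),np.sin(YAW)]); EY=np.array([-np.sin(YAW),np.cos(YAW)])
def S(p): return COR+p[0]*EX+p[1]*EY            # stop frame -> world
def toS(w): d=np.asarray(w)[:2]-COR; return np.array([d@EX,d@EY])
def down(a):
    c,s=np.cos(a),np.sin(a)
    R=np.array([[-s,c,0],[c,s,0],[0,0,-1.]])
    return R
ZG=0.033
def place(tray,slot):
    x,y,_,_,a=tray; a=np.radians(a); c=np.array([x,y])/1000
    w=c-0.030*np.array([np.cos(a),np.sin(a)])
    move_gripper(0.032,40)
    reach([*w,0.16],down(a))
    if move_l([*w,ZG],max_speed=0.1,threshold=8): print("touch",current_tcp_pos(),current_force())
    move_gripper(0.0); print("grip",round(current_opening(),4),np.round(current_tcp_pos(),4))
    tgt=lambda dx,dy:[*S((-0.062+dx,-0.046-0.092*slot+dy)),ZG]
    move_l(tgt(-0.022,-0.025),rot=down(YAW),max_speed=0.08)
    pause(.2)
    print("y",move_l(tgt(-0.022,0.02),max_speed=0.03,threshold=5),toS(current_tcp_pos()),np.round(current_force(),1))
    p=toS(current_tcp_pos())
    move_l([*S((p[0],p[1]-.001)),ZG],max_speed=.03)
    print("x",move_l([*S((-0.04,p[1]-.001)),ZG],max_speed=0.03,threshold=8),toS(current_tcp_pos()),np.round(current_force(),1))
    p=toS(current_tcp_pos())
    print("y",move_l([*S((p[0],p[1]+.008)),ZG],max_speed=0.03,threshold=5),toS(current_tcp_pos()),np.round(current_force(),1))
    move_gripper(0.032)
    q=current_tcp_pos(); move_l([q[0],q[1],0.16],max_speed=0.15)
E
python3 - <<'E'
from h import *
place(trays()[0],0)
print(current_time_s())
for r in trays(): print(np.round(r,1),toS(np.array(r[:2])/1000).round(4))
E
```

```text
grip 0.0032 [0.4969 0.1213 0.0337]
y True [-0.08627072 -0.06995678] [-0.6 -0.1  3.4]
x True [-0.08608341 -0.07012301] [-0.1 -0.8  4.6]
y True [-0.08579341 -0.06791705] [1.1 0.7 4.1]
8.775
[616.6 116.6  34.3  65.5  87.1] [-0.0629 -0.0962]
[486.8  18.2  64.9  86.6  -4. ] [-0.1846 -0.2046]
[ 468.8 -102.4   64.9   89.2    1.5] [-0.1929 -0.3262]
```

```bash
python3 - <<'E'
from h import *
f=[]
for i in range(8): pause(.05); f.append(current_force())
print(np.round(f,2))
q=current_tcp_pos()
for k in range(3): print(move_l(q+np.array([0,-.04*(k+1),0]),max_speed=.03,threshold=3),current_tcp_pos()-q,np.round(current_force(),2))
reach([0.45,-0.25,0.3],down(0))
im=read_camera("top"); cv2.imwrite("pics/t1.png",im[100:280,200:500,::-1].repeat(2,0).repeat(2,1))
for r in trays(im): print(np.round(r,1),toS(np.array(r[:2])/1000).round(4))
E
```

```text
[[-0.27 -0.6   0.18]
 [-0.39  0.42  0.13]
 [ 0.06 -0.98  0.1 ]
 [ 0.36 -0.03  0.74]
 [-0.28 -0.62 -0.44]
 [ 0.09  0.32  0.89]
 [ 0.34  0.03 -0.47]
 [-0.43 -0.29  0.77]]
False [-1.03110686e-05 -3.98080518e-02 -9.44969915e-06] [ 0.41 -0.6  -0.02]
False [-2.21477292e-05 -7.98175696e-02 -3.22936712e-06] [ 0.18 -0.54 -0.52]
False [-2.36063221e-05 -1.19800815e-01  7.26103048e-06] [-0.38  0.2   0.07]
[620.1 144.6  68.   91.4  -4. ] [-0.0617 -0.068 ]
[484.   18.8  62.8  89.   -6.4] [-0.1874 -0.2042]
[ 468.8 -102.3   65.3   89.6    1.2] [-0.1929 -0.3261]
```

View pics/t1.png

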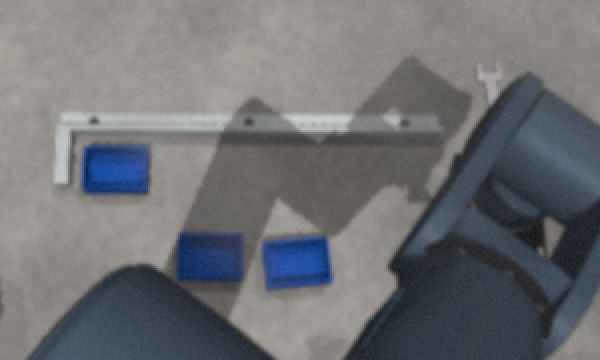

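```bash
sed -i 's/^ZG=.*/ZG=0.037/; s/threshold=5)/threshold=10)/g; s/threshold=8),toS/threshold=12),toS/' h.py
python3 - <<'E'
from h import *
place((620.1,144.6,0,0,-4),0)
print(current_time_s())
reach([0.45,-0.25,0.3],down(0))
for r in trays(): print(np.round(r,1),toS(np.array(r[:2])/1000).round(4))
E
```

```text
grip 0.0025 [0.5909 0.1467 0.0378]
y True [-0.08316135 -0.0472898 ] [ 0.4 -1.8  3.5]
x True [-0.08295216 -0.04738764] [-1.3 -0.5  4.2]
y True [-0.08292295 -0.04729355] [-0.8 -2.   3.9]
22.2167
[624.5 164.2  68.   91.   -4.1] [-0.0589 -0.0481]
[485.4  19.5  62.   88.8  -4. ] [-0.186  -0.2034]
[ 468.9 -102.2   65.    89.5    1.4] [-0.1929 -0.326 ]
```

```bash
cat >> h.py <<'E'
def fav(n=6):
    f=[]
    for _ in range(n): f.append(current_force()); pause(.02)
    return np.mean(f,0)
def push(d,maxd,fmax=8,step=.003,log=True):
    d=np.array([*d,0.]); p0=current_tcp_pos().copy(); z=p0[2]; f0=fav()
    k=0; tr=[]
    while k*step<maxd:
        k+=1; move_l(p0+d*step*k,max_speed=.04)
        f=fav(); tr.append(round(float(-(f-f0)@d),1))
        if tr[-1]>fmax: break
    if log: print("push",tr,"at",toS(current_tcp_pos()).round(4))
    return tr[-1]>fmax
def place(tray,slot,first=True):
    x,y,_,_,a=tray; a=np.radians(a); c=np.array([x,y])/1000
    w=c-0.030*np.array([np.cos(a),np.sin(a)])
    move_gripper(0.032,40)
    reach([*w,0.12],down(a))
    if move_l([*w,ZG],max_speed=0.15,threshold=8): print("touch",current_tcp_pos(),current_force())
    move_gripper(0.0); print("grip",round(current_opening(),4),np.round(current_tcp_pos(),4))
    if first: move_l([*S((-0.062-.012,-0.046-0.092*slot-.012)),ZG],rot=down(YAW),max_speed=0.1)
    push(EX,.04); 
    move_l(current_tcp_pos()-.001*np.array([*EX,0]))
    push(EY,.04)
    move_gripper(0.032)
    q=current_tcp_pos(); move_l([q[0],q[1],0.14],max_speed=0.2)
E
python3 - <<'E'
from h import *
place((624.5,164.2,0,0,-4.1),0,False)
print(current_time_s())
T=trays(); 
for r in T: print(np.round(r,1),toS(np.array(r[:2])/1000).round(4))
E
```

```text
grip 0.0033 [0.5959 0.1663 0.0385]
push [0.3, 4.4, 5.7, 5.7, 5.6, 5.7, 5.4, 5.7, 5.7, 6.3, 11.8] at [-0.0606 -0.0484]
push [8.4] at [-0.0638 -0.0481]
32.6917
[640.7 138.3  40.1  69.1  87.3] [-0.0407 -0.0726]
[486.8  18.2  64.9  86.6  -4. ] [-0.1846 -0.2046]
[ 469.  -102.4   64.5   89.2    1.4] [-0.1927 -0.3262]
```

```bash
sed -i 's/push(EY,.04)/push(EY,.04,10)/' h.py
python3 - <<'E'
from h import *
place((486.8,18.2,0,0,-4),1)
place((469,-102.4,0,0,1.4),2)
reach([0.45,-0.25,0.3],down(0))
print(current_time_s())
im=read_camera("top"); cv2.imwrite("pics/t2.png",im[100:280,200:500,::-1].repeat(2,0).repeat(2,1))
for r in trays(im): print(np.round(r,1),toS(np.array(r[:2])/1000).round(4))
E
```

```text
grip 0.0029 [0.4577 0.0202 0.038 ]
push [-4.6, -3.3, -3.5, -3.5, -2.9, 0.7, 5.5, 10.0] at [-0.0602 -0.1505]
push [1.5, 0.5, -0.9, 1.1, 11.2] at [-0.0618 -0.1383]
grip 0.0029 [ 0.4398 -0.1034  0.0379]
push [-3.3, -2.2, -2.3, -2.0, -1.8, 3.8, 8.8] at [-0.0602 -0.2424]
push [-0.4, -0.9, -0.7, -0.4, 6.2, 15.9] at [-0.0616 -0.2289]
54.0417
[637.3  72.9  65.5 270.1  -4.1] [-0.0388 -0.1381]
```

View pics/t2.png

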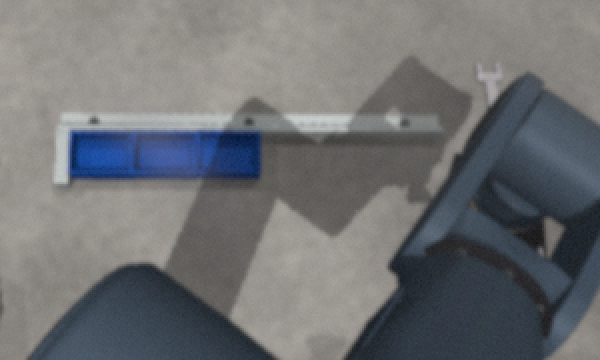

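```bash
python3 - <<'E'
from h import *
tc=lambda p:(410+p[0]/4.4,195+(p[1]-215)/4.4); sc=lambda p:(150+(p[0]-400)/3.2,260+(p[1]-215)/3.2)
M=cast("top",[tc(p) for p in((45,257),(270,257),(292,527),(62,530))],.003)
print("mat",M.mean(0).round(4),np.degrees(np.arctan2(*(M[0]-M[1])[:2]))*-1)
def tri(a,b):
    A=[];B=[]
    for n,u in(("top",a),("scene",b)):
        o=cast(n,[u],1.0)[0];d=cast(n,[u],0.)[0]-o;d/=np.linalg.norm(d);P=np.eye(3)-np.outer(d,d);A.append(P);B.append(P@o)
    return np.linalg.solve(sum(A),sum(B))
b1=tri(tc((152,392)),sc((578,260)));b2=tri(tc((264,362)),sc((533,345)))
print("bar",b1.round(4),b2.round(4),((b1+b2)/2).round(4))
for z in(.12,.126): 
    c=cast("top",[tc((152,392)),tc((264,362))],z);d=c[0]-c[1];print(z,c.mean(0).round(4),np.degrees(np.arctan2(-d[0],d[1])))
    c=cast("scene",[sc((578,260)),sc((533,345))],z);d=c[0]-c[1];print("s",c.mean(0).round(4),np.degrees(np.arctan2(-d[0],d[1])))
c=cast("top",[tc(p) for p in((70,270),(145,520),(195,265),(258,470))],.05);
for i in(0,2): d=c[i]-c[i+1];print("side yaw",np.degrees(np.arctan2(d[1],d[0])))
print("red centre",cast("top",[tc((165,382))],.045))
E
```

```text
mat [ 0.4421 -0.3883  0.003 ] -4.045169757163232
bar [ 0.4279 -0.3382  0.1198] [ 0.4417 -0.406   0.1179] [ 0.4348 -0.3721  0.1189]
0.12 [ 0.4332 -0.3734  0.12  ] 10.828189436260342
s [ 0.437  -0.3708  0.12  ] 12.97950565816069
0.126 [ 0.4324 -0.3712  0.126 ] 10.828189436260283
s [ 0.4401 -0.3722  0.126 ] 12.979505658160695
side yaw 9.072629467445177
side yaw 8.638182961648626
red centre [[ 0.44210572 -0.37342417  0.045     ]]
```

```bash
cat >> h.py <<'E'
from scipy.spatial.transform import Rotation as Ro
c20,s20=np.cos(np.radians(20)),np.sin(np.radians(20))
T=np.array([[0,c20,-s20],[1,0,0],[0,-s20,-c20]])
def tin_rot(yaw,tilt): return Ro.from_euler("ZY",[yaw,-np.radians(tilt)]).as_matrix()
try: H=float(open("H").read())
except Exception: H=.003
def tcp_for(point_w,yaw,tilt,ptin=(0,0,.0975)):
    R=tin_rot(yaw,tilt); b=np.array([0,0,.1095])+H*np.array([s20,0,c20])
    return np.asarray(point_w)+R@(b-np.array(ptin)), R@T
LIP=np.array([-.069,0,.029])
def pour_pose(slot,tilt,zax=.155,lipx=-.021):
    R=tin_rot(YAW,tilt); w=S((lipx,-.046-.092*slot)); ax=R@(np.array([0,0,.0975])-LIP)   # axis rel to lip
    return tcp_for([w[0]+ax[0],w[1]+ax[1],zax],YAW,tilt)
BAR=np.array([.434,-.372,.1125]); TY=np.radians(11); MAT=np.array([.4421,-.3883])
E
python3 - <<'E'
from h import *
p,R=tcp_for(BAR,TY,0,(0,0,.1095))
for q in (p,p-.08*R[:,2]): print("grasp",np.round(solve_ik(q,R),0))
for s in(2,1,0):
    for t in(-6,10,30,50):
        a=solve_ik(*pour_pose(s,t)); print(s,t,None if a is None else np.round(a,0), pour_pose(s,t)[0].round(3))
    print(solve_ik(*pour_pose(s,-6,.24)) is not None)
T_=trays(); [print(np.round(r,1),toS(np.array(r[:2])/1000).round(4)) for r in T_]
E
```

```text
grasp [-44.  42.  87. -18.  64. -45.]
grasp [-42.  38.  82. -17.  74. -46.]
2 -6 [-10.  55.  47.  -2. 104.  -5.] [ 0.726 -0.026  0.17 ]
2 10 [-11.  45.  66.  -1.  79.  -6.] [ 0.702 -0.024  0.17 ]
2 30 [-12.  36.  87.   2.  47.  -9.] [ 0.667 -0.022  0.168]
2 50 [-14.  32. 107.  23.  12. -31.] [ 0.629 -0.019  0.165]
True
1 -6 [ -4.  56.  46.   0. 105.   1.] [0.733 0.065 0.17 ]
1 10 [-4. 46. 64.  0. 80.  1.] [0.709 0.067 0.17 ]
1 30 [-3. 37. 86. -0. 48.  1.] [0.674 0.07  0.168]
1 50 [ -3.  32. 105.  -3.  12.   5.] [0.636 0.073 0.165]
True
0 -6 [  2.  58.  41.   3. 107.   7.] [0.741 0.157 0.17 ]
0 10 [ 3. 48. 60.  1. 82.  8.] [0.717 0.159 0.17 ]
0 30 [ 5. 38. 82. -2. 50. 11.] [0.681 0.162 0.168]
0 50 [  7.  34. 101. -21.  16.  30.] [0.644 0.165 0.165]
True
[637.3  71.5  65.5 272.9  -4.1] [-0.0388 -0.1395]
```

```bash
python3 - <<'E'
from h import *
p,R=tcp_for(BAR,TY,0,(0,0,.1095))
move_gripper(.07,40)
reach(p-.07*R[:,2],R)
im=read_camera("scene"); cv2.imwrite("pics/g.png",cv2.resize(im[210:370,110:310],None,fx=3,fy=3)[:,:,::-1])
print(current_time_s())
E
```

```text
55.35
```

View pics/g.png

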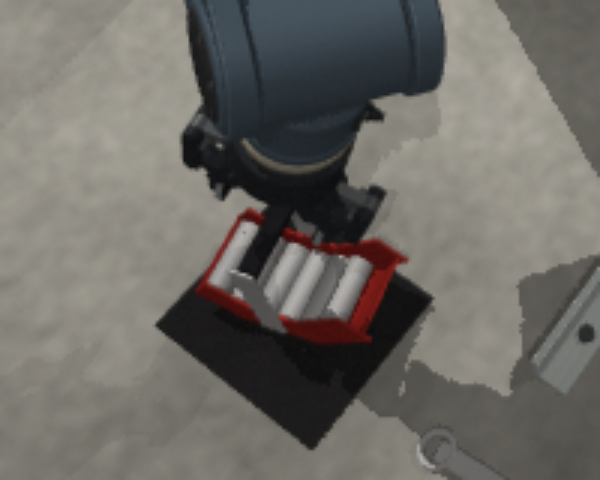

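```bash
python3 - <<'E'
from h import *
im=cv2.imread("pics/g.png")
for yaw,col in((TY,(0,255,0)),(TY+np.pi,(0,255,255))):
    R=tin_rot(yaw,0)
    pts=np.array([(x,y,z) for x,z in((-.069,.029),(.088,.056),(0,.1095),(-.0405,0),(.0405,0),(.0048,.1227)) for y in(-.039,.039)])
    off=BAR-R@np.array([0,0,.1095]); P=proj("scene",pts@R.T+off)
    Q=(P-[110,210])*3
    for a,b in Q.reshape(-1,2,2): cv2.line(im,tuple(map(int,a)),tuple(map(int,b)),col,1)
    print(Q.round(0).astype(int).reshape(-1,4).tolist())
cv2.imwrite("pics/g2.png",cv2.resize(im[180:400,140:460],None,fx=2.4,fy=2.4))
E
```

```text
[[190, 292, 239, 210], [356, 341, 399, 252], [239, 280, 289, 192], [230, 316, 276, 234], [316, 347, 359, 262], [240, 275, 291, 186]]
[[383, 259, 340, 346], [211, 190, 160, 272], [289, 192, 239, 280], [359, 262, 316, 347], [276, 234, 230, 316], [280, 182, 229, 271]]
```

View pics/g2.png

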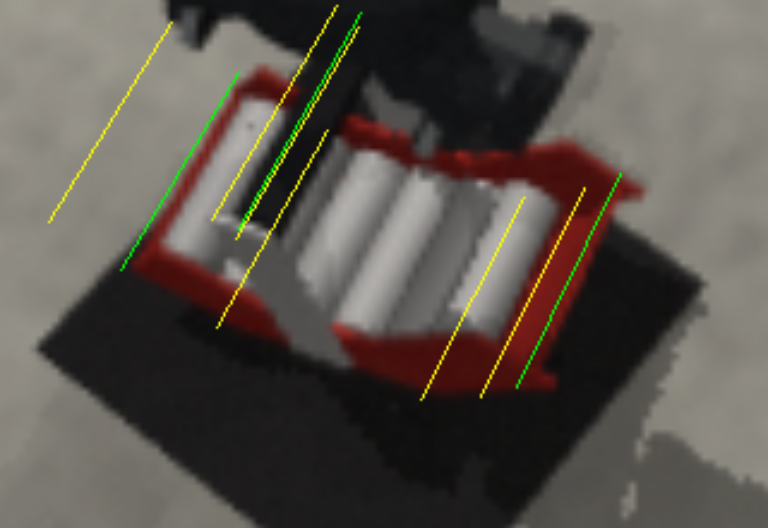

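```bash
sed -i 's/BAR=np.array(\[.434/BAR=np.array([.440/' h.py; python3 - <<'E'
from h import *
p,R=tcp_for(BAR,TY,0,(0,0,.1095))
move_l(p-.07*R[:,2],R)
print("touch",move_l(p,R,max_speed=.06,threshold=8),current_tcp_pos()-p)
f0=fav(10)
move_gripper(.0,70); print("open",current_opening(),current_tcp_pos()-p,fav(10)-f0)
p2=current_tcp_pos()
move_l(p2+[0,0,.04],max_speed=.05); pause(.3); print("lift",fav(20)-f0,current_opening())
move_l(p2+[0,0,.14],max_speed=.08)
im=read_camera("scene"); cv2.imwrite("pics/l.png",cv2.resize(im[130:370,110:310],None,fx=2.4,fy=2.4)[:,:,::-1])
print(current_time_s(), current_tcp_pos())
E
```

```text
touch False [ 0.00036474 -0.00019747  0.0004092 ]
open 0.015208729647805685 [-9.30610777e-04 -7.96648562e-05  6.81893544e-04] [-3.08616858  0.13127757  5.2331666 ]
lift [ 0.0724924   0.25140407 -7.6991291 ] 0.01521546611144838
60.8333 [ 0.43980374 -0.37161237  0.25524866]
```

View pics/l.png

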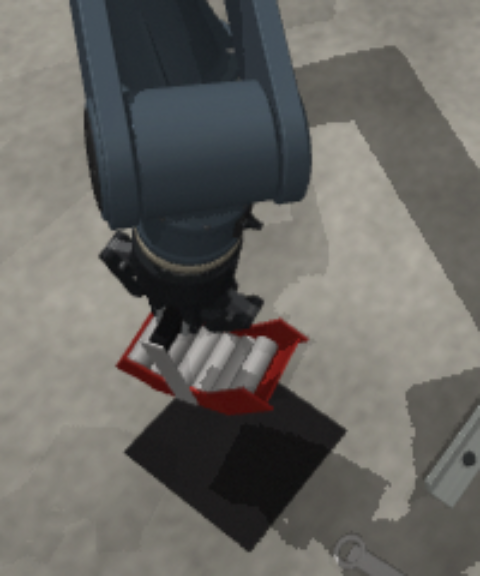

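```bash
cat >> h.py <<'E'
def row(): return [(np.round(r,1).tolist(),toS(np.array(r[:2])/1000).round(4).tolist()) for r in trays()]
def drop(slot,t0,tmax,dt=.7):
    p,R=pour_pose(slot,t0); move_l(p,R,max_speed=.05); pause(.4)
    w0=fav(15)[2]; tr=[]; t=t0
    while t<tmax:
        t+=dt; p,R=pour_pose(slot,t); move_l(p,R,max_speed=.02); pause(.12)
        w=fav(8)[2]-w0; tr.append(round(float(w),2))
        if w>.5:
            w=fav(12)[2]-w0
            if w>.5: break
    print("tilt",round(t,1),"w0",round(w0,2),tr,"w",round(w,2))
    p,R=pour_pose(slot,t-4); move_l(p,R,max_speed=.04); pause(.3)
    print("after ease",round(fav(15)[2]-w0,2),"t",current_time_s())
    return t
E
python3 - <<'E'
from h import *
print(row())
p=current_tcp_pos(); 
q,R=tcp_for([*S((.06,-.046-.184)),.27],YAW,-6)
b=tcp_for(BAR+[0,0,.14],TY,-6,(0,0,.1095)); move_l(*b,max_speed=.05)
move_l(q,R,max_speed=.12)
p,R=pour_pose(2,-3,.24); move_l(p,R,max_speed=.1)
p,R=pour_pose(2,0); move_l(p,R,max_speed=.08)
print(current_time_s(),row())
print(drop(2,3,26))
for n in("top","scene"): cv2.imwrite(f"pics/d_{n}.png",read_camera(n)[:,:,::-1])
a=cv2.imread("pics/d_top.png")[130:270,220:440];b=cv2.imread("pics/d_scene.png")[120:300,220:440]
cv2.imwrite("pics/d1.png",cv2.resize(np.vstack([a,b]),None,fx=1.8,fy=1.8))
E
```

```text
[([637.3, 71.6, 65.5, 273.0, -4.1], [-0.0388, -0.1395])]
66.7417 []
tilt 14.9 w0 -7.6 [-0.2, -0.41, -0.03, -0.14, -0.03, 0.16, -0.17, -0.05, -0.2, 0.05, -0.09, -0.25, -0.04, -0.12, 0.09, -0.21, 0.57] w 0.93
after ease 0.72 t 77.2583
14.899999999999995
```

View pics/d1.png

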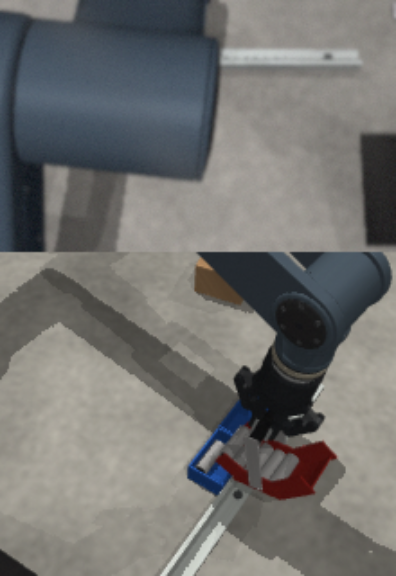

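```bash
python3 - <<'E'
from h import *
p,R=pour_pose(2,8); move_l(p,R,max_speed=.05)
p,R=pour_pose(1,8); move_l(p,R,max_speed=.06)
t=drop(1,11,34)
b=read_camera("scene")[120:300,220:440]
p,R=pour_pose(1,t-7); move_l(p,R,max_speed=.05)
p,R=pour_pose(0,t-7); move_l(p,R,max_speed=.06)
b2=read_camera("scene")[120:300,220:440]
cv2.imwrite("pics/d2.png",cv2.resize(np.vstack([b,b2]),None,fx=1.6,fy=1.6)[:,:,::-1])
E
```

```text
tilt 21.5 w0 -6.96 [0.22, 0.41, -0.02, -0.32, -0.09, -0.35, -0.14, -0.1, 0.16, 0.27, -0.18, -0.06, 0.17, 0.04, 1.11] w 1.02
after ease 1.01 t 88.7667
```

View pics/d2.png

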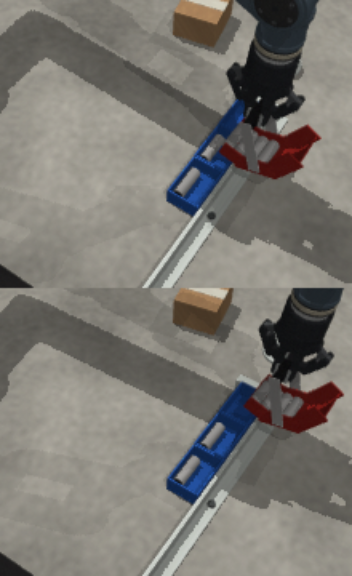

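Two sleeves lie in trays 3 and 2 (at about (190,470) and (213,435) in the lower half); the row is closed. Now the third.

```bash
python3 - <<'E'
from h import *
t=drop(0,17,42)
p,R=pour_pose(0,t-10); move_l(p,R,max_speed=.05)
p,R=pour_pose(0,0,.24); move_l(p,R,max_speed=.06)
p,R=tcp_for([*S((.06,-.32)),.27],YAW,-2); move_l(p,R,max_speed=.12)
p,R=tcp_for([MAT[0],MAT[1],.25+.0975],YAW,0); move_l(p,R,max_speed=.12)
print(row(),current_time_s())
cv2.imwrite("pics/e1.png",cv2.resize(np.vstack([read_camera("top")[130:270,200:500],read_camera("scene")[120:300,200:500]]),None,fx=1.8,fy=1.8)[:,:,::-1])
E
```

```text
tilt 27.5 w0 -5.97 [-0.22, 0.02, -0.01, -0.12, -0.29, -0.07, 0.06, 0.11, 0.22, 0.06, -0.37, -0.03, -0.55, -0.15, 0.67] w 0.9
after ease 1.02 t 100.2833
[([637.4, 73.1, 65.5, 270.4, -4.1], [-0.0388, -0.1379])] 108.2667
```

View pics/e1.png

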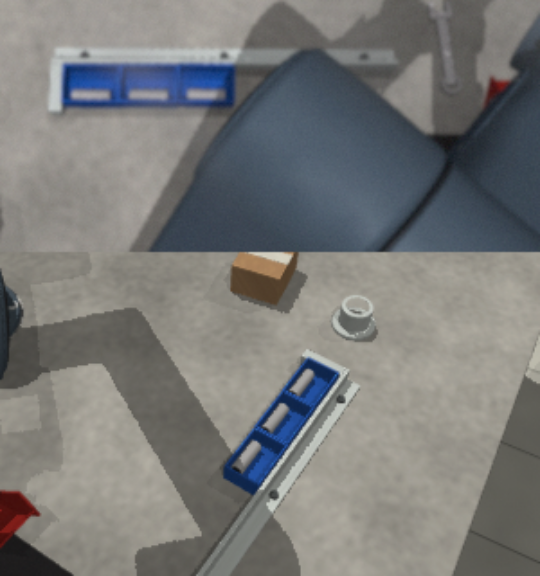

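```bash
python3 - <<'E'
from h import *
p,R=tcp_for([*MAT,.015],YAW,0,(0,0,0)); move_l(p,R,max_speed=.1); pause(.3)
p,R=tcp_for([*MAT,-.002],YAW,0,(0,0,0))
print(move_l(p,R,max_speed=.015,threshold=4.5),current_tcp_pos()-p,fav())
pause(.2); move_gripper(.06); pause(.3)
q=current_tcp_pos(); R=current_eef_rot(); move_l(q-.09*R[:,2],max_speed=.06)
reach([.42,.1,.35],down(0)); pause(.5)
print(row(),current_time_s())
cv2.imwrite("pics/f1.png",cv2.resize(np.vstack([read_camera("top")[130:280,200:500],read_camera("scene")[170:370,130:430]]),None,fx=1.7,fy=1.7)[:,:,::-1])
E
```

```text
True [-7.16699251e-05 -8.59793855e-06  5.72156917e-03] [ 0.23618346 -0.21031935  6.06294524]
[([637.4, 73.1, 65.5, 270.4, -4.1], [-0.0388, -0.1379])] 117.0917
```

View pics/f1.png

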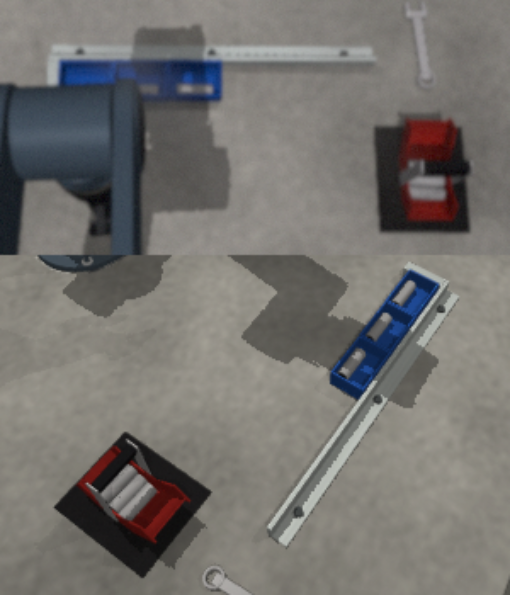

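The tin stands upright in the middle of its mat with three sleeves still inside. The row is closed, with one sleeve in each tray.

```bash
python3 -c "
from h import *
print(row()); print(sign_off())"
```

```text
[([637.4, 73.1, 65.5, 270.4, -4.1], [-0.0388, -0.1379])]
the job is handed in; nothing more can be done
None
```

I handed the job in at about 117 s: the three trays stand in a closed row against the stop with one sleeve in each, and the tin is upright in the middle of its mat with the other three sleeves; the final pictures confirm this, but no verdict came back.

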